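Snap a clip-on hook over the pantry rail and slide it up to its stop

ROBOT

A 6-joint arm with a two-finger parallel gripper is mounted at the origin on a cart in front of the work surface, level with it; the furniture and walls round the work are solid. World frame = base frame: x ahead of the robot, y to its left, z up, the work surface at z = 0. Lengths are in mm, angles in rad, forces in N, time in s.
With the tool pointing down it reaches from about 400 to 825 mm from the base axis. Payload 7 kg.
Tool frame: the origin (TCP) lies at the very end of the fingers, on their centre line; the grasp point (between the pads) lies 19 mm behind it; z points along the fingers, y is the line along which they close (so a half turn about z gives the same grasp; the last joint's range is limited). The gripper opens to 88 mm and grips with 3 to 60 N. Pads are 19 mm wide; open, the fingers measure 130 mm over their backs; the gripper's body (78 mm by 193 mm) begins 47 mm behind the grasp point.
Start: joints at [-0.905, 0.359, 0.012, 0, -1.224, -0.288], TCP at [248.964, -627.385, 226.561] pointing down, gripper open.
Joint ranges: [-3.07, 3.07], [-1.43, 2.12], [-1.02, 1.25], [-3.03, 1.67], [-3.05, -0], [-3.03, 3.03]. Speed limits (rad/s): [2.39, 2.39, 3.01, 3.14, 3.14, 3.14].

INTERFACE

Orientations are given as a unit quaternion [x, y, z, w].
In Python, from plant import bot gives the robot as it stands. Calls block until the motion is done:
- bot.move_ptp(position, orientation): joint-space move of the TCP to a pose.
- bot.line_to(position, velocity=150, ori=None): straight line of the TCP; ori=None keeps the orientation; velocity is the mean speed in mm/s.
- bot.move_joints(angles): joint-space move.
- bot.move_gripper(opening, force=None): finger opening in mm; force is the grip in N (None keeps the last); returns when the fingers have stopped.
- bot.pause(seconds).
- bot.solve_ik(position, orientation): joint angles nearest the present ones, or None.
- bot.read_state(): the state.
- bot.camera(name): name is "scene" or "top"; returns the picture (420x560x3 uint8, red, green, blue); there is no depth.
- bot.get_calibration(name): a dict with "fx", "fy", "cx", "cy" (pixels), "view" (4x4, takes a point from world to camera coordinates). Camera axes: x right, y up, looking along -z (the intrinsics and any distortion apply to the point x, -y, -z); pixel columns grow to the right and rows downward; lengths in mm; the calibration is good to about 2 mm. A picture is of the moment at which its call begins. get_calibration takes no time and is no camera call.
A pose or a line that the arm cannot do raises bot.Unreachable and nothing moves.
- bot.close_job(): hands the job in; it is judged then, once.
The state is a dict: "t": time; "joint_pos": joint angles; "qvel": joint speeds; "tau": joint torques, N m; "tcp_pos": TCP position; "eef_rot": TCP orientation; "contact_force": force on the tool from outside, world axes, zero at the start; "moment": the same for the moment, N m; "width": finger opening in mm; "finger_force": force on a finger pad.
Only numpy, scipy, OpenCV 4.12 (cv2) and the standard library are available. Lean on these libraries where they do the work, as an engineer would, in place of code of your own. Each camera call takes 0.05 s, during which the arm holds its last target. There are 200 camera calls.

TASK

Press the black clip-on hook down over the open middle of the round rail, hook towards the front, until its arms snap past the bar and it sits fully home; then slide it along the rail until it bears lightly against the stop ring, and let go with it standing upright. The rail gives on its cushioned posts and must not be forced: press steadily with at most 20 N, stop pressing down as soon as the clip has snapped (no more than about 8 N after that), and push against the ring with less than 10 N.

Things in the scene. Friction and masses are not known exactly. Their poses are not given: they have to be found in the camera images.
- hook_clip: Loose clip-on hook, 80 g: black plastic, standing upright on two sprung arms on the worktop, 72 mm high, 34 mm long (y). Origin mid underside (arm tips); z up, y along its channel; a steel wire hook sticks out to -x (to the robot at yaw 0). Arms are 29 mm wide over their splayed tips; above them a saddle block, 27 mm (x), z=22 to 34 mm, whose flat underside lands on the bar.
- clip_seat (a point): On the clip's z axis, 14 mm above its origin: the bar's axis lies here, along the clip's y, when fully home. The arm lips are 10 mm apart at rest and pass the widest point of the bar with this point about 6 mm above the bar's axis; the arms then pull the clip home. It takes about 12 to 16 N, falling by about half at the snap; once on, it slides with about 1 to 3 N of friction.
- clip_grip (a point): Middle of the grip fin, 56 mm above the clip's origin (42 mm above clip_seat). The fin is 12 mm thick (x), 30 mm long (y), from z=34 to 72 mm of the clip. Best held here across its thickness; fingertips may reach 20 mm lower, to just above the saddle block.
- hook_tip (a point): Free tip of the wire hook, 36 mm to -x and 18 mm up from the clip's origin; the hook reaches at most 39 mm to -x and stays below z=32 mm of the clip.
- rail: Polished steel bar, level, 16 mm diameter, on two posts 250 mm apart on a fixed wooden foot. Origin on its axis midway between the posts, 105 mm above the worktop; y along the bar, z up, -x is the front (faces the robot at yaw 0). The posts are cushioned: pressed down, the bar sinks about 1.25 mm per newton (at most 28 mm, then solid) and comes back; no give sideways or lengthwise.
- stop_ring: Steel stop ring fixed on the rail, 28 mm in diameter and 10 mm thick along the bar, centred 70 mm from the rail's middle towards -y. Origin at its centre on the bar's axis, axes as the rail's.
- stop_face (a point): Centre of the ring's face that looks to the middle of the rail (rail y = -65 mm). With the clip against it, clip_seat is 17 mm further to +y.
- caddy: Bystander: a round tea caddy with grey lid, 62 mm across, 80 mm high, loose. Origin under its centre.
- big_mug: Bystander: a white mug with a fern pattern, 82x114x89 mm, loose. Origin under its centre.
- clip_jar: Bystander: a clip-top glass jar, 70 mm across, 117 mm high, loose. Origin under its centre.
Things that resemble listed ones, but are neither listed nor needed, are in the scene too. What is shaped like the hook_clip but green is not meant.

How it is judged (in metres and radians):
On the way, in this order (a step that is already met when the one before it is completed fails the run):
1. the clip is snapped fully home on the open part of the rail, hook to the front, at least 12 mm clear of the stop ring (z of clip_seat in the frame of rail between -0.002 and 0.002 m and x of clip_seat in the frame of rail between -0.002 and 0.002 m and x of hook_tip in the frame of rail below -0.025 m and angle between the y axis of hook_clip and the y axis of rail, either way round below 0.1 rad and y of clip_seat in the frame of stop_face above 0.029 m), for 0.1 s.
2. still fully home, the clip has been slid along the rail and is pressed against the stop ring (over 1 N) (z of clip_seat in the frame of rail between -0.002 and 0.002 m and x of clip_seat in the frame of rail between -0.002 and 0.002 m and x of hook_tip in the frame of rail below -0.025 m and angle between the y axis of hook_clip and the y axis of rail, either way round below 0.1 rad and contact force between hook_clip and stop_ring above 1 N), for 0.1 s.
At the end, for the whole second after the job is handed in: The clip sits fully home on the rail (bar axis within 2 mm of its seat, channel along the bar), hook to the front, upright within 0.25 rad, with its end against the stop ring (gap under 2.5 mm), released and at rest (z of clip_seat in the frame of rail between -0.002 and 0.002 m and x of clip_seat in the frame of rail between -0.002 and 0.002 m and x of hook_tip in the frame of rail below -0.025 m and angle between the y axis of hook_clip and the y axis of rail, either way round below 0.1 rad and y of clip_seat in the frame of stop_face between 0.014 and 0.0195 m and angle between hook_clip's own z axis and vertical below 0.25 rad and linear speed of hook_clip below 0.01 m/s); the robot touches nothing.
It fails at once if the rail is pushed more than 26 mm down from its rest height of 105 mm (about 21 N) (height (world z) of rail below 0.079 m).
It fails at once if the clip is already home and the rail is still pushed more than 13 mm down (about 10 N) (z of clip_seat in the frame of rail below 0.002 m and height (world z) of rail below 0.092 m).
It fails at once if the clip is pushed against the stop ring with more than 13 N (contact force between hook_clip and stop_ring above 13 N).
It fails at once if a bystander (caddy, mug or jar) is moved more than 15 mm (distance of any of caddy, big_mug, clip_jar from where it was at the start of the episode above 0.015 m).
It also fails if it takes over 64 s, if anything falls off the work surface, if the arm or the gripper's body presses on something with over 40 N, if the wrist force passes 120 N, or if a joint passes its speed limit or range.

## Working session

There is one attempt and no reset: what is moved stays moved. The work goes in short steps, each a Python script; the robot and the scene stay as the last script left them, time stands still between calls to the robot, and variables do not carry over. Pictures are saved under pics/ and viewed, at most 13 in all, crops included, and the job is handed in when it is done.

```bash
mkdir -p pics; ls; python3 - <<'E'
from plant import bot
import cv2
for n in("scene","top"):
    cv2.imwrite(f"pics/{n}0.png",bot.camera(n)[:,:,::-1]); print(bot.get_calibration(n))
print(bot.read_state())
E
```

```text
pics
{'fx': 516.6625141035221, 'fy': 516.6625141035221, 'cx': 280.1838257201677, 'cy': 207.45234924389112, 'view': array([[ 8.26942106e-01, -5.62032755e-01, -1.69095969e-02,
        -3.51694756e+02],
       [ 3.57498811e-01,  5.02315104e-01,  7.87320860e-01,
        -2.78802950e+02],
       [-4.34006166e-01, -6.57113931e-01,  6.16311552e-01,
        -1.47590792e+03],
       [ 0.00000000e+00,  0.00000000e+00,  0.00000000e+00,
         1.00000000e+00]])}
{'fx': 524.368853722265, 'fy': 524.368853722265, 'cx': 278.5995116432906, 'cy': 208.53144831896182, 'view': array([[-2.56226182e-02, -9.99671644e-01,  2.92671598e-04,
         1.10168846e+02],
       [ 9.77449149e-01, -2.49916431e-02,  2.09686860e-01,
        -4.96353960e+02],
       [-2.09610694e-01,  5.65879796e-03,  9.77768549e-01,
        -1.51090747e+03],
       [ 0.00000000e+00,  0.00000000e+00,  0.00000000e+00,
         1.00000000e+00]])}
{'t': 0.1, 'joint_pos': array([-9.04909645e-01,  3.59310803e-01,  1.11833963e-02, -2.80512789e-04,
       -1.22411303e+00, -2.88127185e-01]), 'qvel': array([-0.00205965,  0.0004894 ,  0.00170142, -0.00017061, -0.00122363,
       -0.00197827]), 'tau': array([-2.69089411e-03, -5.84163451e+01,  2.93751258e+01,  7.01545089e+00,
        1.02048274e-02, -4.81422228e-05]), 'tcp_pos': array([ 248.79672805, -627.02098809,  225.73864451]), 'eef_rot': array([-1.87711732e-01,  9.82223888e-01,  7.02002943e-04, -2.14355680e-04]), 'contact_force': array([ 0.0626471 , -0.69351344, -0.55087686]), 'moment': array([-0.05767956,  0.02535029,  0.00117065]), 'finger_force': 0.0, 'width': 87.65183804025207}
```

View pics/scene0.png

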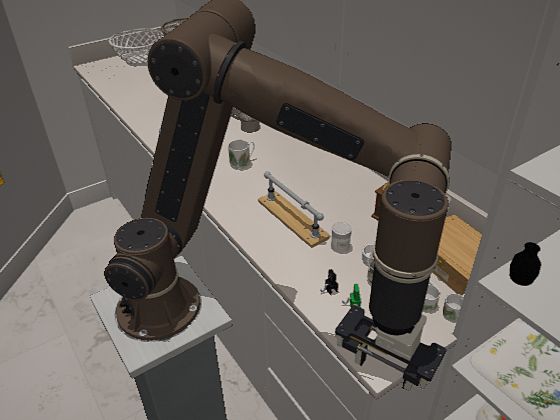

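View pics/top0.png

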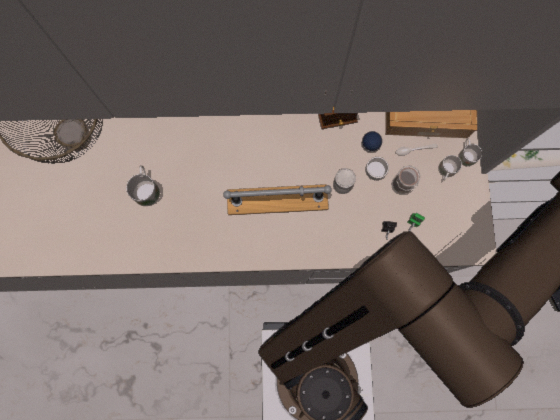

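The scene view shows the rail on its wooden foot at about (292,198), the black clip at (331,282) and the green decoy at (355,295). In the top view the rail runs (228,195)–(328,189), the ring is near (301,190) and the black clip is at (389,228). Next I'll enlarge those areas.

```bash
python3 - <<'E'
import cv2,numpy as np
t=cv2.imread("pics/top0.png");s=cv2.imread("pics/scene0.png")
z=lambda im,x,y,w,h,k:cv2.resize(im[y:y+h,x:x+w],None,fx=k,fy=k,interpolation=cv2.INTER_NEAREST)
a=z(t,220,175,120,45,6)
b=np.hstack([z(t,370,205,60,40,6),z(s,310,260,60,40,6)])
cv2.imwrite("pics/c1.png",np.vstack([a,b]))
cv2.imwrite("pics/c2.png",z(s,250,160,85,90,6)[:540])
E
```

```text
(no output)
```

View pics/c1.png

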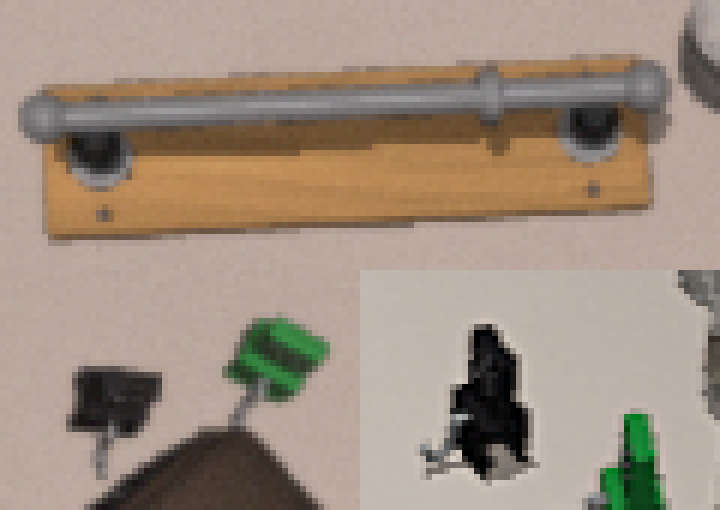

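View pics/c2.png

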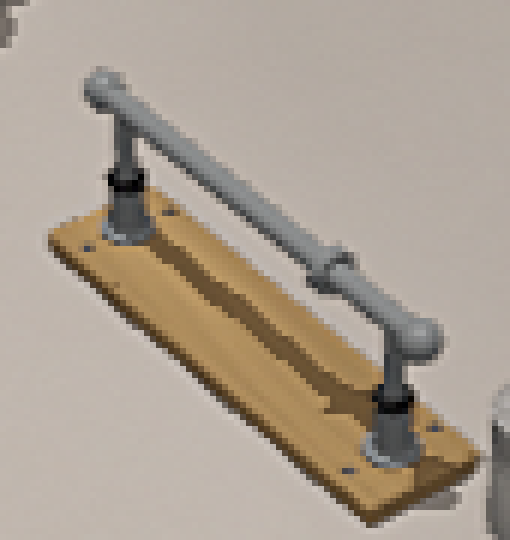

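The crops show the bar ends at top-view pixels (227,194) and (327,189) and the ring at (301.2,190.5). In the scene view the ring is near (304.5,204). The black clip has its hook pointing towards the robot, turned slightly to +y, and its fin top is at scene (331,269). Now I'll measure these properly.

```bash
cat > h.py <<'E'
import numpy as np,cv2
from plant import bot
def ray(n,u,v):
    c=bot.get_calibration(n);V=c["view"];R=V[:3,:3]
    d=R.T@np.array([(u-c["cx"])/c["fx"],-(v-c["cy"])/c["fy"],-1.]);o=-R.T@V[:3,3]
    return o,d
def onz(n,u,v,z):
    o,d=ray(n,u,v);return o+d*(z-o[2])/d[2]
def tri(p,q):
    (a,d),(b,e)=ray("top",*p),ray("scene",*q)
    s,t=np.linalg.lstsq(np.c_[d,-e],b-a,rcond=None)[0]
    return (a+s*d+b+t*e)/2,np.linalg.norm(a+s*d-b-t*e)
def proj(n,P):
    c=bot.get_calibration(n);q=c["view"][:3]@np.r_[P,1]
    return np.array([c["cx"]-c["fx"]*q[0]/q[2],c["cy"]+c["fy"]*q[1]/q[2]])
E
python3 - <<'E'
from h import *
np.set_printoptions(precision=1,suppress=True)
for n,p in(("ballL",((226.8,194),(266.8,174.5))),("ballR",((327,188.7),(319.2,216.2))),("ring",((301.2,190.5),(304.5,204.2)))):
    print(n,onz("top",*p[0],105),onz("scene",*p[1],105),tri(*p))
t=cv2.imread("pics/top0.png");s=cv2.imread("pics/scene0.png")
# bar line fit
for n,im,cols,f in(("top",t,range(240,292),lambda u:194-(u-227)*.053),("scene",s,range(274,300),lambda u:174.5+(u-266.8)*.796)):
    hsv=cv2.cvtColor(im,cv2.COLOR_BGR2HSV);P=[]
    for u in cols:
        r=np.arange(round(f(u))-7,round(f(u))+8);m=hsv[r,u,1]<30
        if n=="top" and u%10==0: print(u,hsv[r,u,1])
        if m.any(): P.append(onz(n,u,r[m].mean(),105))
    P=np.array(P); k=np.polyfit(P[:,1],P[:,0],1); print(n,"x at y",k, np.std(P[:,0]-np.polyval(k,P[:,1])))
g=lambda im,x,y,w,h,k:cv2.resize(np.clip(im[y:y+h,x:x+w].astype(float)*2.5,0,255).astype(np.uint8),None,fx=k,fy=k,interpolation=cv2.INTER_NEAREST)
cv2.imwrite("pics/c3.png",np.hstack([g(t,376,215,28,34,14),g(s,318,264,28,34,14)]))
E
```

```text
ballL [534.6 246.6 105. ] [533.6 239.2 105. ] (array([537.1, 246.8,  99.1]), np.float64(2.1183469760204887))
ballR [543.1 -44.2 105. ] [541.4 -49.2 105. ] (array([544.5, -44.9, 100.5]), np.float64(0.6670910629192137))
ring [539.6  30.8 105. ] [540.3  26.8 105. ] (array([541.4,  30.2, 101.9]), np.float64(2.341597114895115))
240 [ 36  37  49 119 132  73  12   4   2   7  28  52  16  10  11]
250 [ 39  45  93 133 122  19   2   3   6  13 104 136 143 147 138]
260 [ 37  39  54 124 129  67   4   2   4  11  62 121 141 140 143]
270 [ 40  42  92 134 117  19   6   3   8  15  95 139 143 143 136]
280 [ 42  39  56 121 131  66  10   5   6  13  56 125 134 136 137]
290 [ 38  44  98 131 119  15   6   3   0  15 107 131 133 143 140]
top x at y [ -0.  541.5] 1.0791049967214998
scene x at y [ -0.  539.7] 0.943008523403729
```

View pics/c3.png

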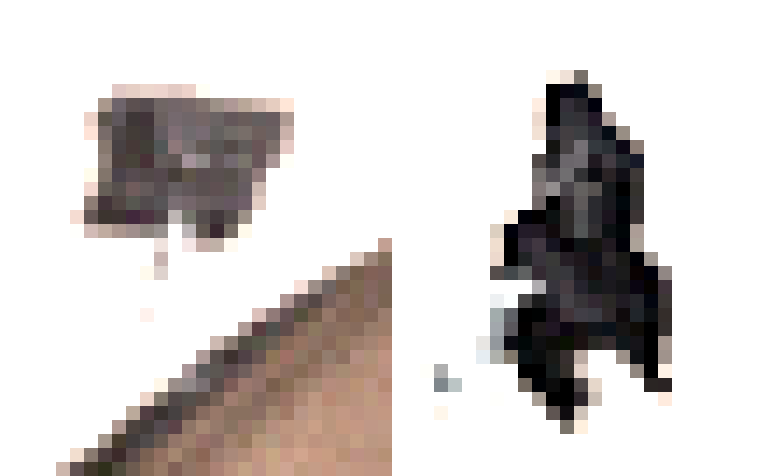

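The enlarged view gives the black clip's fin top in the scene view: +y/−x corner at about (328.1,270.3) and −y/+x corner at (335.4,273.5). In the top view its far-right fin corner is at about (396,221.5). I'll locate the clip and hover over it to check.

```bash
cat >> h.py <<'E'
def q(yaw):  # tool down, fingers closing along clip x at given yaw
    a=np.pi/4+yaw/2; return [np.cos(a),np.sin(a),0,0]
def q2(yaw):
    return q(yaw+np.pi)
E
python3 - <<'E'
from h import *
np.set_printoptions(precision=2,suppress=True)
a=onz("scene",328.1,270.3,72);b=onz("scene",335.4,273.5,72);c=(a+b)/2
print("fin scene",a,b,c)
print("top corner",onz("top",396,221.3,72),"scene same corner",b, tri((396,221.3),(335.4,273.5)))
# yaw from top: back edge of silhouette & hook; model corner prediction
for yaw in(-.2,0):
    R=np.array([[np.cos(yaw),-np.sin(yaw)],[np.sin(yaw),np.cos(yaw)]])
    for n in("top","scene"):
        print(yaw,n,[proj(n,np.r_[c[:2]+R@np.array([x,y]),z]) .round(1).tolist() for x,y,z in((6,15,72),(6,-15,72),(-6,15,72),(-6,-15,72),(13.5,17,34),(-14,17,0),(-14,-17,0),(-36,0,18))])
t=cv2.imread("pics/top0.png");m=(t.max(2)<85).astype(np.uint8);m[:, :376]=0;m[:,404:]=0;m[:215]=0;m[233:]=0
n,l,s,ce=cv2.connectedComponentsWithStats(m);print(s,ce)
for yaw in(0,-.15):
    for f in(q,q2): print(bot.solve_ik([c[0],c[1],150],f(yaw)),bot.solve_ik([540,101,150],f(0.03)))
E
```

```text
fin scene [ 438.13 -226.33   72.  ] [ 447.09 -248.2    72.  ] [ 442.61 -237.26   72.  ]
top corner [ 447.83 -245.21   72.  ] scene same corner [ 447.09 -248.2    72.  ] (array([ 448.64, -246.02,   69.16]), np.float64(0.6307712319991673))
-0.2 top [[388.6, 220.3], [398.8, 222.0], [388.1, 224.2], [398.3, 226.0], [385.7, 220.1], [382.3, 230.9], [393.3, 232.8], [388.0, 238.0]]
-0.2 scene [[331.2, 267.9], [336.1, 274.8], [327.5, 269.1], [332.3, 276.0], [332.6, 276.0], [323.7, 286.9], [329.0, 294.8], [319.8, 288.8]]
0 top [[388.2, 221.2], [398.4, 221.0], [388.4, 225.3], [398.7, 225.0], [384.7, 221.2], [383.1, 232.1], [394.3, 231.8], [390.4, 238.1]]
0 scene [[330.1, 268.0], [336.7, 274.1], [326.8, 269.7], [333.4, 275.9], [331.1, 275.8], [323.3, 287.9], [330.5, 295.0], [321.1, 290.4]]
[[     0      0    560    420 235073]
 [   382    222     15     11    126]
 [   403    232      1      1      1]] [[279.44 209.49]
 [388.54 226.4 ]
 [403.   232.  ]]
None [ 0.54  0.22 -0.37  0.   -0.98  2.63]
[-0.1   0.14 -0.47  0.   -0.96  0.1 ] [ 0.54  0.22 -0.37  0.   -0.98 -0.51]
None [ 0.54  0.22 -0.37  0.   -0.98  2.63]
[-0.1   0.14 -0.47  0.   -0.96 -0.05] [ 0.54  0.22 -0.37  0.   -0.98 -0.51]
```

```bash
python3 - <<'E'
from h import *
np.set_printoptions(precision=2,suppress=True)
Y=-.18;x,y=443,-235
bot.move_ptp([x,y,180],q2(Y)); bot.move_gripper(50,40)
bot.line_to([x,y,80],150)
cv2.imwrite("pics/s1.png",cv2.resize(bot.camera("scene")[200:340,240:420,::-1],None,fx=4,fy=4))
s=bot.read_state();print(s["t"],s["tcp_pos"],s["contact_force"],s["width"])
E
```

```text
3.4083 [ 443.81 -235.15   80.94] [ 0.05 -0.03  0.53] 50.30102466064256
```

View pics/s1.png

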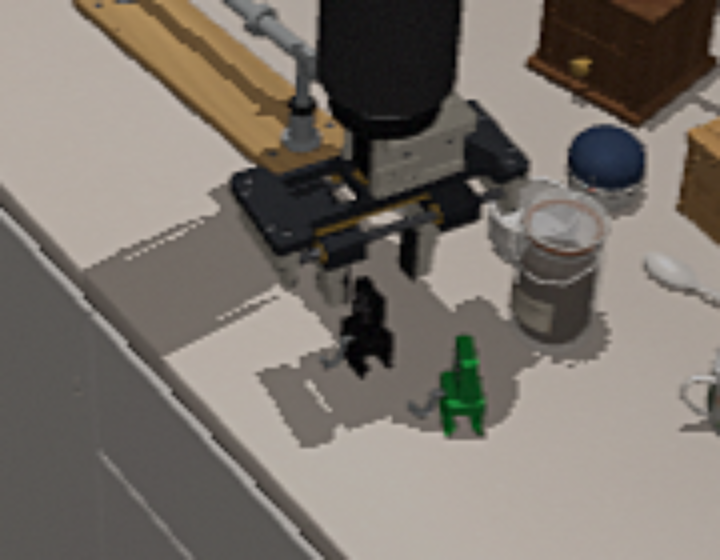

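The two fingertips at crop (330,300) and (415,275) straddle the fin top at (367,283), so it is centred. I'll descend and grip.

```bash
python3 - <<'E'
from h import *
np.set_printoptions(precision=2,suppress=True)
x,y=443,-235
bot.line_to([x,y,38.5],60)
s=bot.read_state();print(s["tcp_pos"],s["contact_force"])
bot.move_gripper(22,5); s=bot.read_state();print(s["contact_force"],s["finger_force"],s["width"])
bot.move_gripper(5,10); s=bot.read_state();print(s["contact_force"],s["finger_force"],s["width"])
bot.move_gripper(5,50); s=bot.read_state();print(s["contact_force"],s["finger_force"],s["width"])
bot.line_to([x,y,200],150)
s=bot.read_state();print(s["t"],s["tcp_pos"],s["contact_force"],s["width"])
bot.move_ptp([540,101,200],q2(.029))
bot.pause(.3)
s=bot.read_state();print(s["t"],s["tcp_pos"],s["contact_force"],s["width"])
sc=bot.camera("scene")[:,:,::-1];tp=bot.camera("top")[:,:,::-1]
cv2.imwrite("pics/sA.png",sc);cv2.imwrite("pics/tA.png",tp)
cv2.imwrite("pics/s2.png",cv2.resize(sc[120:240,220:360],None,fx=5,fy=5))
E
```

```text
[ 443.18 -235.04   38.55] [0.16 0.26 0.36]
[-0.49  0.26  0.18] 0.0 21.792775658108347
[-0.03 -0.6  -0.25] 9.995050728321075 11.847583281722763
[0.49 0.47 0.78] 49.995102882385254 11.788745393572835
6.7333 [ 442.41 -234.82  199.04] [-0.84  0.54 -1.28] 11.913855168356966
8.35 [540.06 100.23 200.1 ] [-0.35  0.21 -1.12] 11.728544370089343
```

View pics/s2.png

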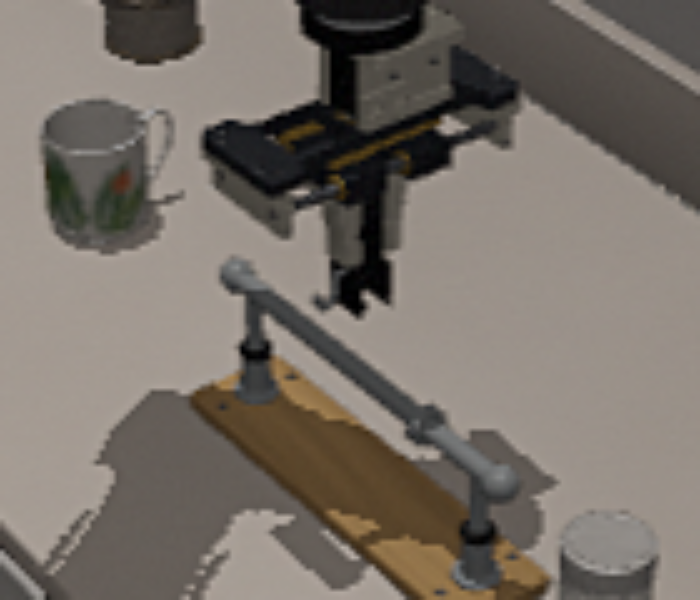

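The clip hangs upright in the gripper at about crop (365,290), hook towards the front, above the bar. I'll lower it to just above the bar and check that it is centred.

```bash
python3 - <<'E'
from h import *
np.set_printoptions(precision=2,suppress=True)
bot.line_to([538.3,101,156],100); bot.pause(.2)
s=bot.read_state();print(s["t"],s["tcp_pos"],s["contact_force"],s["moment"])
sc=bot.camera("scene")[:,:,::-1];cv2.imwrite("pics/sB.png",sc)
cv2.imwrite("pics/s3.png",cv2.resize(sc[160:220,260:330],None,fx=10,fy=10,interpolation=cv2.INTER_CUBIC))
p=s["tcp_pos"]
for P in((p-[0,0,24.5]),p-[0,0,38.5]+[-5,-17,0],p-[0,0,38.5]+[5,-17,0],np.array([538.3,101,105])):print(((proj("scene",P)-[260,160]+.5)*10).round())
E
```

```text
9.2417 [538.75 101.21 156.75] [ 0.11  0.52 -0.09] [0.03 0.11 0.01]
[313. 270.]
[330. 335.]
[355. 324.]
[312. 337.]
```

View pics/s3.png

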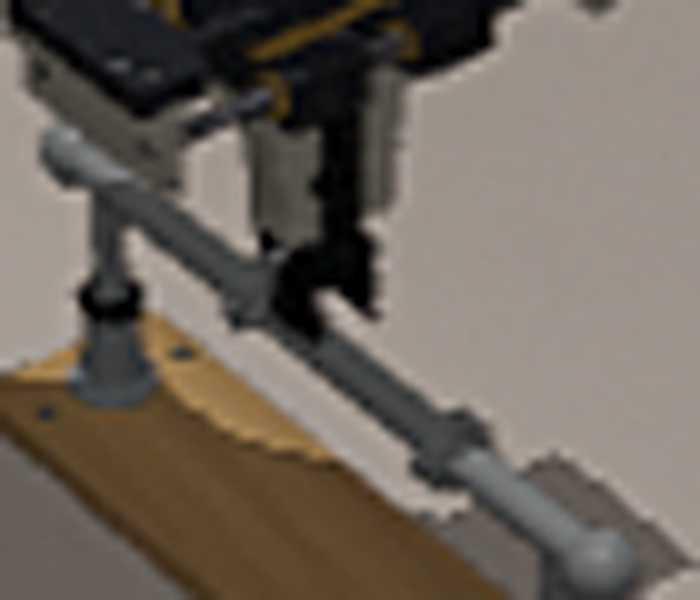

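The arm tips straddle the bar line: tip centre is at about (341,321), which lands on the bar axis at about (341,360) when lowered, within about 1 mm. I'll press in small steps with force feedback.

```bash
python3 - <<'E'
from h import *
np.set_printoptions(precision=1,suppress=True)
x,y=538.0,101
def F(): 
    return np.mean([bot.read_state()["contact_force"] for _ in range(3)],0)
b=F();z=156.;peak=0;L=[];snap=False
while z>108:
    st=1. if peak<3 else .5
    z-=st; bot.line_to([x,y,z],15); s=bot.read_state(); f=s["contact_force"]-b
    L.append((z,s["tcp_pos"][2],*f)); peak=max(peak,f[2])
    if peak>7 and f[2]<peak-2.5: snap=True;break
    if f[2]>19.3 or abs(f[0])>10: break
f=s["contact_force"]-b
while f[2]>2 and z<135:
    z+=1; bot.line_to([x,y,z],40); s=bot.read_state(); f=s["contact_force"]-b; L.append((z,s["tcp_pos"][2],*f))
print("snap",snap,peak,s["t"],b);print(np.array(L)[::2]); print(np.array(L)[-6:],s["tcp_pos"],s["moment"])
sc=bot.camera("scene")[:,:,::-1];cv2.imwrite("pics/sC.png",sc)
cv2.imwrite("pics/s4.png",cv2.resize(sc[160:220,260:330],None,fx=10,fy=10,interpolation=cv2.INTER_CUBIC))
E
```

```text
snap True 13.283653492800774 23.5417 [ 0.5 -0.1 -0.8]
[[155.  155.1  -0.6   0.    0. ]
 [153.  152.9  -1.   -0.4   0.1]
 [151.  150.9   0.4   0.3   0.4]
 [149.  148.9  -0.7   0.1   0. ]
 [147.  146.9  -0.3   0.7   0.3]
 [145.  144.9  -1.    0.1   0.5]
 [143.  143.1   0.6   0.1   0.7]
 [141.  141.2   2.   -0.3   2.1]
 [139.5 139.7   3.    1.2   3.3]
 [138.5 138.6   3.8   0.7   4.5]
 [137.5 137.6   4.1  -0.1   4.6]
 [136.5 136.6   4.5   0.8   4.9]
 [135.5 135.7   4.1   0.4   6.8]
 [134.5 134.7   4.2   0.1   7.4]
 [133.5 133.8   3.4   0.2   7.3]
 [132.5 132.9   4.    0.2   8.5]
 [131.5 132.    3.3   0.2   7.2]
 [130.5 131.1   3.1   1.    9.5]
 [129.5 130.1   3.9  -1.1   9.6]
 [128.5 129.2   3.1   0.2  10.2]
 [127.5 128.3   2.3   0.3  11.8]
 [126.5 127.4   2.5  -0.8  11.3]
 [125.5 126.5   1.9   0.7  11.7]
 [124.5 125.5   3.1   1.1  12.9]
 [123.5 124.6   1.5  -0.2  13.3]
 [122.5 122.8   5.1  -0.1   5. ]
 [124.5 124.4   4.3  -0.9   4.4]
 [126.5 126.2   6.    0.5   2.1]
 [128.5 128.    5.8   0.2   0.7]]
[[123.5 123.5   5.4   1.1   4.4]
 [124.5 124.4   4.3  -0.9   4.4]
 [125.5 125.3   5.7   1.5   2.7]
 [126.5 126.2   6.    0.5   2.1]
 [127.5 127.1   5.5   0.9   2.2]
 [128.5 128.    5.8   0.2   0.7]] [537.9 101.  128. ] [ 0.2 -2.4 -0.1]
```

View pics/s4.png

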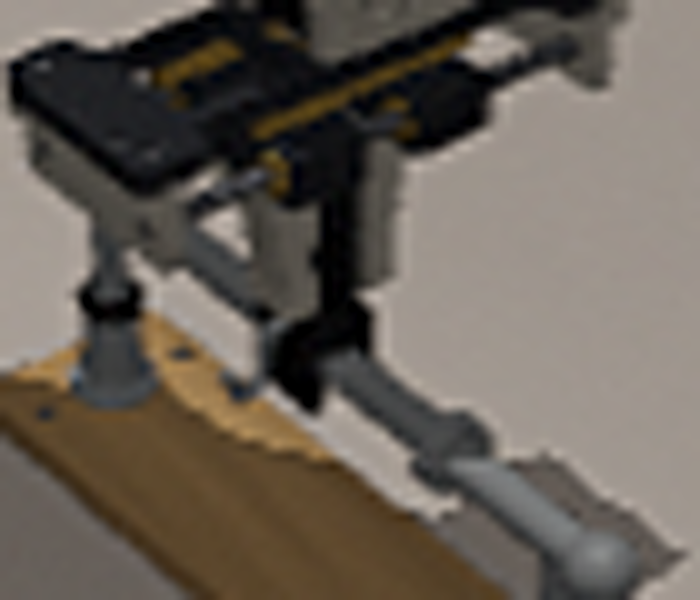

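The clip has snapped on, at a peak of 13.3 N: the crop shows the bar inside the channel and the saddle on it at about (340,345). I'll null the side load and slide gently to the ring.

```bash
python3 - <<'E'
from h import *
np.set_printoptions(precision=2,suppress=True)
b=np.array([.2,.1,-.8])
def F():
    a=[]
    for _ in range(4): bot.pause(.02); a.append(bot.read_state()["contact_force"]-b)
    return np.mean(a,0)
x,y,z=538.0,101,128.9
bot.move_gripper(5,20)
for _ in range(4):
    bot.line_to([x,y,z],20); f=F(); print(x,z,f)
    x+=np.clip(.15*f[0],-.6,.6); z+=np.clip(.3*(f[2]-.3),-.5,.5)
L=[];fr=[];hit=False
while y>40:
    st=4. if y>66 else .4
    y-=st; x+=.029*st; bot.line_to([x,y,z],30 if st>1 else 6); f=F()
    L.append((y,bot.read_state()["tcp_pos"][1],x,z,*f))
    if y>62: fr.append(f[1])
    elif f[1]>np.median(fr)+3: hit=True;break
    if f[1]>8: break
    x+=np.clip(.08*f[0],-.3,.3); z+=np.clip(.2*(f[2]-.3),-.3,.3)
bot.pause(.2);f=F()
print(hit,np.median(fr),f,bot.read_state()["t"]);L=np.array(L);print(L[:10]);print(L[-8:])
sc=bot.camera("scene")[:,:,::-1]
cv2.imwrite("pics/s5.png",cv2.resize(sc[160:220,260:330],None,fx=10,fy=10,interpolation=cv2.INTER_CUBIC))
E
```

```text
538.0 128.9 [6.02 0.44 1.02]
538.6 129.11590585145194 [5.44 0.87 0.61]
539.2 129.2091836382919 [2.49 0.5  0.7 ]
539.5738189299269 129.33027868764864 [-0.33  0.41  0.79]
True -0.3461128037863122 [-0.89  4.74 -0.11] 40.525
[[ 97.    96.39 539.64 129.48  -0.99  -0.78  -0.77]
 [ 93.    92.56 539.68 129.26  -1.87  -1.43  -0.46]
 [ 89.    88.7  539.64 129.11  -2.96  -0.47   0.29]
 [ 85.    84.81 539.52 129.11  -2.63  -0.72  -0.04]
 [ 81.    80.81 539.43 129.04  -1.24  -1.27  -0.35]
 [ 77.    76.84 539.45 128.91  -1.41  -0.54   0.61]
 [ 73.    72.83 539.45 128.97  -1.22  -0.76   0.01]
 [ 69.    68.85 539.47 128.92  -0.07  -0.22   0.42]
 [ 65.    64.82 539.58 128.94  -0.09  -0.7    0.44]
 [ 64.6   64.67 539.58 128.97   0.55  -0.13   0.29]]
[[ 52.6   52.56 540.16 129.06   0.29   0.68   1.02]
 [ 52.2   52.14 540.19 129.2    0.22   1.01  -0.28]
 [ 51.8   51.79 540.22 129.09  -0.47   0.74  -0.08]
 [ 51.4   51.37 540.19 129.01  -0.44   0.36   0.08]
 [ 51.    50.98 540.17 128.97  -0.19   1.49   0.7 ]
 [ 50.6   50.61 540.17 129.05  -0.15   0.96   0.07]
 [ 50.2   50.19 540.17 129.     0.34   0.86   0.5 ]
 [ 49.8   50.1  540.21 129.04  -0.98   3.99   0.06]]
```

View pics/s5.png

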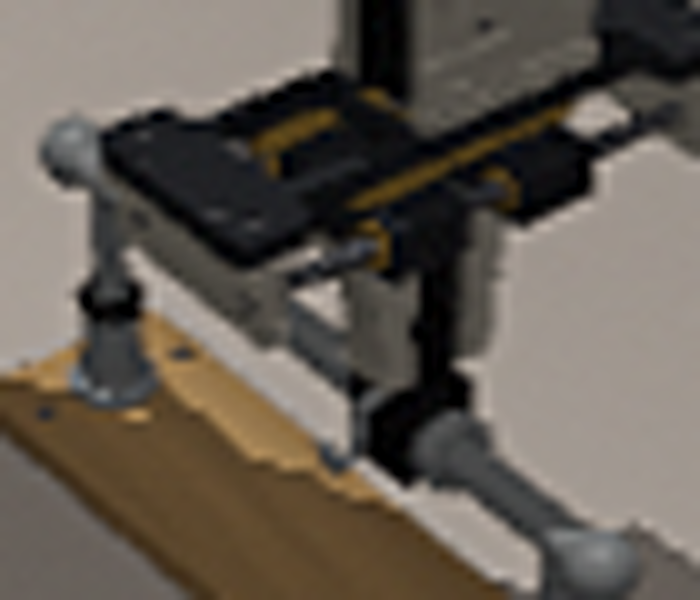

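The clip's end touches the ring at crop (440,445) and holds about 4 N. I'll release, retreat and check.

```bash
python3 - <<'E'
from h import *
np.set_printoptions(precision=2,suppress=True)
p=bot.read_state()["tcp_pos"]
bot.move_gripper(11.8,5);bot.move_gripper(40)
bot.line_to([540.2,50,250],120)
bot.pause(.5)
s=bot.read_state();print(p,s["t"],s["tcp_pos"],s["contact_force"],s["width"])
sc=bot.camera("scene")[:,:,::-1]
cv2.imwrite("pics/s6.png",cv2.resize(sc[160:220,260:330],None,fx=10,fy=10,interpolation=cv2.INTER_CUBIC))
E
```

```text
[540.25  50.11 129.05] 43.15 [540.2   50.   249.91] [ 0.38 -0.94 -0.06] 39.99275843145481
```

View pics/s6.png

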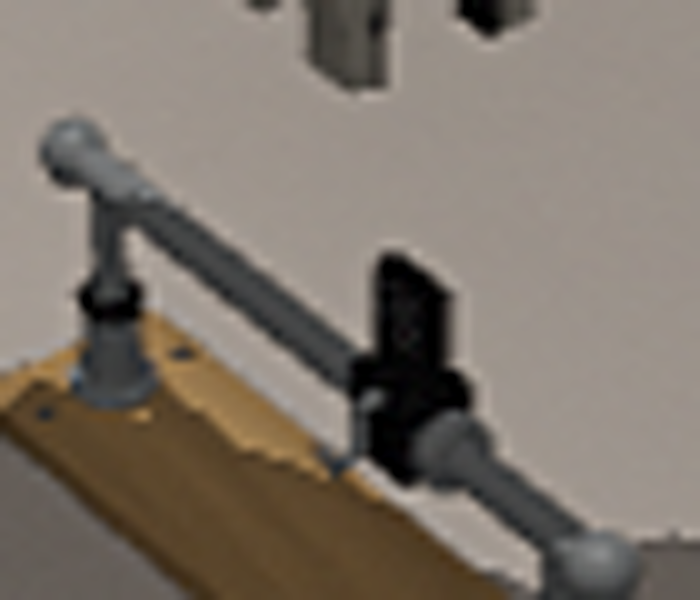

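The clip stands upright on the bar at crop (410,370), against the ring at (450,445), with the hook to the front and the gripper clear.

```bash
python3 -c "
from plant import bot
print(bot.close_job())"
```

```text
the job is handed in; nothing more can be done
None
```

The job is handed in at about 43 s, and no verdict came back: the clip snapped on at a peak of about 13 N, was slid against the stop ring with about 4–5 N, and the last picture shows it upright, hook to the front, with the gripper clear.

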